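Roll the specimen jar up to the label reader and start the read

TASK

With the fingertips, push the specimen jar that lies at the foot of the label reader's ramp up the slope until it drops into the cradle and rests against the stop; keep a finger on it all the way so that it never rolls freely up or back down the ramp, and do not lift it. Then press the green button fully down with a fingertip to start the read, and let go. Leave everything else on the bench alone, and do not press the button before the jar is in place.

Things in the scene. Friction and masses are not known exactly. Their poses are not given: they have to be found in the camera images.
- jar: Closed specimen jar, a plain cylinder 42 mm in diameter and 70 mm long (60 to 130 g), white with a barcode label and an orange cap end. It lies on its side on the reader's level apron between the side rails, square across them, free to roll. Origin at its centre; its y axis is the cylinder's axis (the cap end is +y), x and z turn as it rolls.
- reader: White label reader with blue rails, fixed, 327 x 96 mm. Origin under it on the bench; x points uphill along the ramp, level; z up. Along x (mm): level apron -165 to -70, surface 6 above the bench, open at its low end; ramp -70 to 70; cradle 70 to the stop face at 107; the block behind it to 162, 54 high.
- ramp: The reader's grey sloping surface: 7 degrees, 141 mm long, from 6 to 23 mm above the bench. Origin at its foot, mid-width, on the surface; x points up the slope, z square off it. The channel is 75 mm wide between rails 6 mm thick and 14 mm high, along apron and ramp alike.
- seat (a point): Where the jar's centre is when it lies in the cradle against the stop: 86 mm along the reader's x, 39 mm above the bench. The cradle's floor is 18 mm above the bench, 5 mm below the ramp's top edge, and this step keeps the jar there. Rail tops beside it are 37 mm above the bench.
- trigger (a joint): Green start button's travel: 0 up, 0.006 m fully down; spring, 4 N fully down.
- trigger_top (a point): Centre of the top of the green button, 34 mm in diameter, facing up, on a fixed grey housing that stands on the bench to the left or the right of the reader.
- timer: White bench timer, 50 x 75 x 22 mm, loose, not to be disturbed. Origin under its centre.
- spare_jar: A second jar of the same kind, standing upright, 42 mm in diameter, 70 mm high, loose, not to be disturbed. Origin under its centre.
- tweezers: Steel tweezers lying flat, 143 mm long (along x), 6 mm high, loose, not to be disturbed. Origin under them.
- marker: Blue and white square marker pen lying flat, 130 mm long (along x), 14 mm high, loose, not to be disturbed. Origin under it.
There are look-alikes about, which are no part of the job. Of the things like the part that bears trigger, leave any that is red or yellow; of the rest the larger one is meant.

How it is judged (in metres and radians):
On the way, in this order (a step that is already met when the one before it is completed fails the run):
1. the jar lies in the cradle against the stop (x of jar in the frame of reader between 0.083 and 0.089 m and z of jar in the frame of reader between 0.0365 and 0.042 m and angle between the y axis of jar and the y axis of reader, either way round below 0.08 rad and linear speed of jar below 0.02 m/s), for 0.2 s.
2. the button is pressed fully down with the jar in place (value of joint trigger above 0.0045 m and x of jar in the frame of reader between 0.083 and 0.089 m and z of jar in the frame of reader between 0.0365 and 0.042 m and angle between the y axis of jar and the y axis of reader, either way round below 0.08 rad), for 0.05 s.
At the end, for the whole second after the job is handed in: The jar rests in the cradle against the stop (centre within 3 mm of the seat along the ramp and in height, axis square to the ramp within 0.08 rad), at rest, and the button has been pressed (at least 4.5 of its 6 mm) after that and let go (x of jar in the frame of reader between 0.083 and 0.089 m and z of jar in the frame of reader between 0.0365 and 0.042 m and angle between the y axis of jar and the y axis of reader, either way round below 0.08 rad and linear speed of jar below 0.01 m/s and value of joint trigger below 0.002 m); the robot touches nothing.
It fails at once if the jar rolls freely on the ramp (faster than 0.12 m/s with no finger on it) (x of jar in the frame of reader between -0.06 and 0.06 m and linear speed of jar above 0.12 m/s and contact force between jar and the fingers below 0.01 N and contact force between jar and the arm below 0.01 N).
It fails at once if the jar is lifted off the ramp (z of jar in the frame of ramp above 0.038 m).
It fails at once if the button is pressed before the jar is in place (value of joint trigger above 0.003 m and x of jar in the frame of reader below 0.083 m).
It fails at once if the timer, the standing jar, the tweezers or the marker is moved more than 15 mm (distance of any of timer, spare_jar, tweezers, marker from where it was at the start of the episode above 0.015 m).
It also fails if it takes over 58 s, if anything falls off the work surface, if the arm or the gripper's body presses on something with over 40 N, if the wrist force passes 120 N, or if a joint passes its speed limit or range.

ROBOT

A 6-joint arm with a two-finger parallel gripper is mounted at the origin on the work surface. World frame = base frame: x ahead of the robot, y to its left, z up, the work surface at z = 0. Lengths are in mm, angles in rad, forces in N, time in s.
With the tool pointing down it reaches from about 275 to 750 mm from the base axis. Payload 10.2 kg.
Tool frame: the origin (TCP) lies between the finger pads; the fingertips stand 17 mm ahead of it and the grasp point (between the pads) lies 2 mm behind it (tips_ahead is the distance from the TCP to the fingertips, in mm); z points along the fingers, y is the line along which they close (so a half turn about z gives the same grasp; the last joint's range is limited). The gripper opens to 85 mm and grips with 20 to 120 N. Pads are 22 mm wide; open, the fingers measure 114 mm over their backs; the gripper's body (76 mm by 85 mm) begins 54 mm behind the grasp point. The pads swing forward as they close: fully open they stand 13 mm farther back than shut.
Start: joints at [0.9, 0.313, 1.498, -0, 1.331, -0.223], TCP at [227.329, 473.236, 248.294] pointing down, gripper open.
Joint ranges: [-2.94, 2.94], [-0.97, 2.17], [0.19, 2.56], [-1.23, 4.37], [0.02, 3.11], [-2.88, 2.88]. Speed limits (rad/s): [2.39, 2.39, 3.01, 3.14, 3.14, 3.14].

INTERFACE

Orientations are given as a unit quaternion [w, x, y, z].
In Python, from rig import sense, capture, finish_job, boxes_of, tips_ahead gives the robot as it stands.
- The arm moves only by the tool drive_tool, never from a script. Its argument "commands" is text: rows parted by semicolons, each of 7 numbers parted by spaces: the shift along the world's x, y, z in units of 0.1 m (1.0 is 0.1 m), then the turn, a rotation vector about the world's x, y, z in units of pi/4 rad (1.0 is pi/4 rad), then the opening in per cent of the stroke, from 0 (shut) to 100 (fully open). A call has 1 to 20 rows; each row shifts and turns the commanded pose from where the row before left it; what a row does not reach is not made up. A row lasts 1/12 s, in which the tool goes at most 41.7 mm and 7.16 degrees, less where a joint would pass 70% of its speed; a pose out of reach is approached as far as the arm can. A call with a number of a shift or a turn outside -1 to 1 is refused whole. A call with a gripper value outside its range is refused whole. The fingers move at their own pace and stop on an object; "force" is the grip in N (left out, the last holds). Time passes only in rows, so rows that do not move let the fingers close. It gives the time, the measured TCP pose, the force, the opening and the grip force at its end, in the units of the state.
- sense(): the state, without advancing time (a new reading comes with each control period).
- capture(name): name is "scene" or "top" or "wrist"; returns a dict with "pixels" (480x640x3 uint8, blue, green, red), "fov_y" (degrees; the focal length in pixels is half the picture's height over the tangent of half this angle, whatever the lens; pixels are square), "cx", "cy" (the principal point, pixels), "position" and "attitude" of the camera in the world; the wrist camera has in their place "tool_from_camera" (4x4, takes a point from camera to tool coordinates, whose origin is the TCP and whose axes are the flange's). Camera axes: x right, y down, z forward; pixel columns grow to the right and rows downward; lengths in mm; the calibration is good to about 2 mm. A picture is of the moment at which its call begins: read the wrist's pose just before it. There is no depth.
- finish_job(): hands the job in; it is judged then, once.
Trained networks look in a picture, given as the dict that the camera call returned (one of the last four; its "shot" number tells which), for a name from the list of things; names that differ only in an ending like _2 or _b are one class to them, and where a whole thing is asked for, a point or a joint stands for the part that bears it (a point fixed in the world has none). Each returns a list of dicts, best first, with "confidence" (0 to 1); they miss things now and then, are a little off and sometimes report something else, mostly with a low value. They report only what shows in the picture. A call takes as long as a camera call. They do not tell look-alikes from the thing itself.
- boxes_of(picture, name): "position" ([column, row] in pixels, amid what is visible of it).
The state is a dict: "time_s": time; "joints": joint angles; "dq": joint speeds; "tau": joint torques, N m; "eef_pos": TCP position; "ee_rot": TCP orientation; "force": force on the tool from outside, world axes, zero at the start; "wrist_torque": the same for the moment, N m; "grip_width": opening from 0.0 (shut) to 1.0 (fully open); "grip_force": force on a finger pad.
Only numpy, scipy, OpenCV 4.12 (cv2) and the standard library are available. Lean on these libraries where they do the work, as an engineer would, in place of code of your own. Each camera call takes 0.05 s, during which the arm holds its last target. There are 200 camera calls.

## Working session

There is one attempt and no reset: what is moved stays moved. The work goes in short steps, Python scripts to look and compute and a tool call to move; the robot and the scene stay as the last step left them, time stands still between calls to the robot, and variables do not carry over. Pictures are saved under pics/ and viewed, at most 10 in all, crops included, and the job is handed in when it is done.

Besides the shell and the picture viewer there is one more tool, called after "Request:" as name(argument=value, ...), one argument or row to a line, values as JSON. drive_tool: Moves the arm, as the interface text tells. Shifts and turns lie within -1 to 1; 1 stands for 0.1 m of shift or pi/4 rad of turn. Its arguments: {"type":"object","properties":{"commands":{"type":"string"},"force":{"type":"number"}},"required":["commands"]}

```bash
mkdir -p pics
cat > h.py <<'E'
import numpy as np, cv2
from scipy.spatial.transform import Rotation as R
from rig import *
def rot(a):
    a=np.array(a,float)
    return a if a.shape==(3,3) else R.from_quat(np.r_[a[1:],a[0]]).as_matrix()
def cam(p): return np.array(p["position"],float),rot(p["attitude"])
def f(p): return 240/np.tan(np.radians(p["fov_y"])/2)
def ray(p,u,v,z):
    c,M=cam(p); d=M@np.array([(u-p["cx"])/f(p),(v-p["cy"])/f(p),1]); return c+d*(z-c[2])/d[2]
def proj(p,X):
    c,M=cam(p); q=(np.atleast_2d(X)-c)@M; return q[:,:2]/q[:,2:]*f(p)+[p["cx"],p["cy"]]
E
python3 - <<'E'
from h import *
import pickle
for n in("top","scene"):
    p=capture(n); cv2.imwrite(f"pics/{n}0.png",p["pixels"]); pickle.dump(p,open(n+".pkl","wb"))
    print(n,p["fov_y"],p["cx"],p["cy"],p["position"],p["attitude"])
    for k in("jar","reader","trigger","timer","spare_jar","tweezers","marker"):
        for b in boxes_of(p,k): print(k,b["position"],round(b["confidence"],2),ray(p,*b["position"],20).round())
print(sense(),tips_ahead if not callable(tips_ahead) else tips_ahead())
E
```

```text
top 57.727008503918405 319.563918380723 236.5201692009245 [ 426.46845065   22.70390668 1043.80163693] [-0.06485134  0.70745373 -0.70166187  0.05453579]
jar [410.8, 244.9] 0.93 [ 583. -178.   20.]
jar [477.0, 265.1] 0.62 [ 536. -332.   20.]
reader [352.5, 250.7] 0.8 [568. -40.  20.]
reader [475.2, 266.1] 0.3 [ 533. -327.   20.]
trigger [477.3, 306.3] 0.75 [ 440. -328.   20.]
trigger [511.9, 249.8] 0.67 [ 573. -415.   20.]
trigger [474.1, 263.4] 0.48 [ 540. -325.   20.]
trigger [510.8, 286.4] 0.4 [ 487. -407.   20.]
timer [196.3, 281.9] 0.64 [491. 328.  20.]
spare_jar [201.4, 190.2] 0.59 [714. 328.  20.]
tweezers [467.7, 205.9] 0.49 [ 678. -317.   20.]
marker [126.3, 254.5] 0.79 [554. 499.  20.]
marker [197.2, 282.5] 0.63 [489. 325.  20.]
scene 43.49527441783184 314.1164451574292 246.1112208236788 [1385.74139081 -638.35936172  919.89349934] [-0.3927866   0.81591378  0.38406894 -0.18026213]
jar [236.9, 301.5] 0.6 [ 571. -166.   20.]
reader [284.3, 277.8] 0.65 [575. -41.  20.]
reader [162.0, 331.6] 0.46 [ 547. -332.   20.]
trigger [139.5, 301.3] 0.65 [ 438. -326.   20.]
trigger [163.3, 3
[... 253 characters left out ...]
4.  20.]
{'time_s': 0.8, 'joints': array([ 8.99611000e-01,  3.12874118e-01,  1.49771417e+00, -1.74611712e-05,
        1.33099269e+00, -2.23400506e-01]), 'dq': array([ 0.00055133, -0.00014861, -0.00013136, -0.00055108,  0.00236415,
       -0.00037754]), 'tau': array([-1.36252835e-03, -4.12139761e+01, -2.59894645e+01, -2.47719263e-04,
        4.24466371e-04, -4.07711454e-06]), 'eef_pos': array([227.32439532, 473.23261954, 248.30208513]), 'ee_rot': array([1.01700896e-05, 2.22024532e-01, 9.75041080e-01, 1.59250531e-06]), 'force': array([ 0.32303354, -0.34228684, -0.60755654]), 'wrist_torque': array([-0.03661262, -0.04227536,  0.00188723]), 'grip_force': 0.0, 'grip_width': 0.999215348214933} 17.0
```

Run:
```python
import cv2
a=cv2.imread("pics/top0.png")
cv2.imwrite("pics/c1.png",cv2.resize(a[190:330,260:540],(800,400),interpolation=cv2.INTER_CUBIC))
```

```text
(no output)
```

View pics/c1.png

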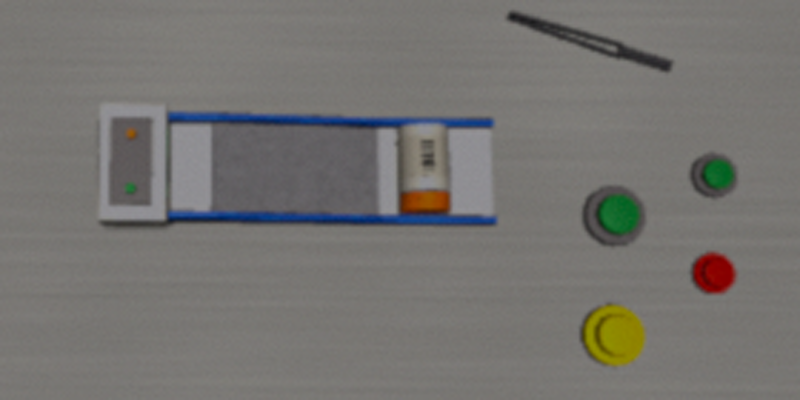

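View pics/scene0.png

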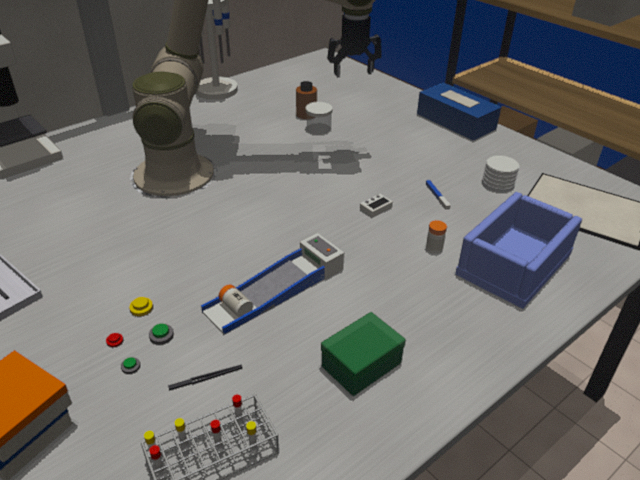

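The jar lies at crop (425,168), and the ramp runs left (world +y). There are four buttons: green large at top-view px (476,265), green small (511,251), red (510,286) and yellow (477,306). The green one at (476,265) is meant, since it is neither red nor yellow and is clearly the larger of the two greens in this enlarged crop.

Request:
drive_tool(
  commands="0.143 -0.287 0 0 0 -0.06 35;0.143 -0.287 0 0 0 -0.06 35;0.143 -0.287 0 0 0 -0.06 35;0.143 -0.287 0 0 0 -0.06 35;0.143 -0.287 0 0 0 -0.06 35;0.143 -0.287 0 0 0 -0.06 35;0.143 -0.287 0 0 0 -0.06 35;0.143 -0.287 0 0 0 -0.06 35;0.143 -0.287 0 0 0 -0.06 35;0.143 -0.287 0 0 0 -0.06 35;0.143 -0.287 0 0 0 -0.06 35;0.143 -0.287 0 0 0 -0.06 35;0.143 -0.287 0 0 0 -0.06 35;0.143 -0.287 0 0 0 -0.06 35;0.143 -0.287 0 0 0 -0.06 35;0.143 -0.287 0 0 0 -0.06 35;0.143 -0.287 0 0 0 -0.06 35;0.143 -0.287 0 0 0 -0.06 35;0.143 -0.287 0 0 0 -0.06 35;0.143 -0.287 0 0 0 -0.06 35",
  force=30,
)

```text
time_s: 2.47
eef_pos: [513.8, -102.4, 248.3]
ee_rot: [0.0, 0.641, 0.767, 0.0]
force: [0.8, 0.5, 0.2]
grip_width: 0.352
grip_force: 0.0
```

Request:
drive_tool(
  commands="0.143 -0.287 -0.1 0 0 -0.06 35;0.143 -0.287 -0.1 0 0 -0.06 35;0.143 -0.287 -0.1 0 0 -0.06 35;0.143 -0.287 -0.1 0 0 -0.06 35;0 0 0 0 0 0 35;0 0 0 0 0 0 35",
)

```text
time_s: 2.97
eef_pos: [570.4, -216.5, 207.0]
ee_rot: [-0.001, 0.71, 0.704, -0.0]
force: [0.0, 1.2, -0.2]
grip_width: 0.348
grip_force: 0.0
```

Run:
```python
from h import *
s=sense();p=capture("wrist");T=np.array(p["tool_from_camera"])
cv2.imwrite("pics/w1.png",p["pixels"])
M=rot(s["ee_rot"]);p["position"]=s["eef_pos"]+M@T[:3,3];p["attitude"]=M@T[:3,:3]
print(s["time_s"],s["eef_pos"],M.round(3),s["grip_width"],tips_ahead,s["force"],s["joints"])
q=[571.5,-66.15]
print("expected jar, apron end corners",proj(p,[[571.5,-170,27],[571.5-43,-231,20],[571.5+43,-231,20]]).round())
for b in boxes_of(p,"jar"): print(b,ray(p,*b["position"],40))
# fingertip pts
print(proj(p,np.array([s["eef_pos"]+M@np.array([0,y,17]) for y in(-15,15)])))
```

```text
2.9667 [ 570.38574179 -216.47717027  207.00389312] [[ 0.009  1.    -0.002]
 [ 1.    -0.009  0.001]
 [ 0.001 -0.002 -1.   ]] 0.34842776479704607 17.0 [ 0.00283081  1.15349529 -0.24295185] [-5.54565745e-01  5.33270779e-01  1.28173723e+00  7.27962581e-05
  1.32867757e+00 -5.45219113e-01]
expected jar, apron end corners [[317. 165.]
 [272. 231.]
 [364. 230.]]
{'position': [315.9, 161.7], 'confidence': 0.61} [ 570.17255392 -166.0886456    40.        ]
[[284.52391002 310.69445464]
 [349.92186397 310.64716447]]
```

View pics/w1.png

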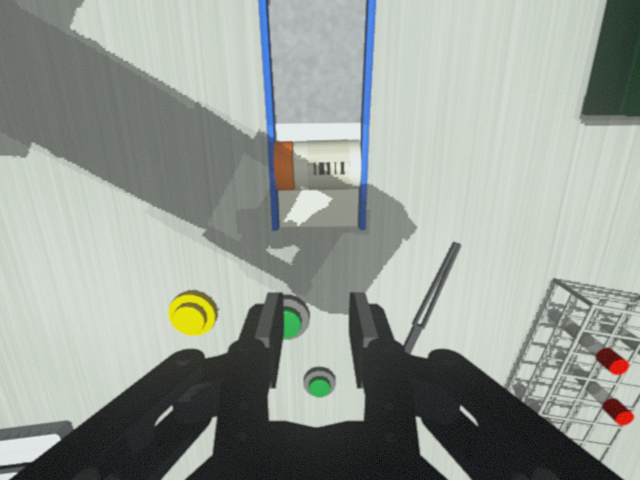

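The wrist view shows the jar square in the channel at (317,165), exactly where the fit predicted. The fingers, at columns 265–370, are narrower than the channel. I'm lowering them behind the jar.

Request:
drive_tool(
  commands="0.01 0 -0.25 0 0 0.012 35;0 0 -0.25 0 0 0 35;0 0 -0.25 0 0 0 35;0 0 -0.25 0 0 0 35;0 0 -0.25 0 0 0 35;0 0 -0.2 0 0 0 35;0 0 -0.15 0 0 0 35;0 0 -0.1 0 0 0 35;0 0 -0.05 0 0 0 35;0 0 0 0 0 0 35;0 0 0 0 0 0 35",
)

```text
time_s: 3.98
eef_pos: [572.0, -215.5, 34.4]
ee_rot: [0.001, 0.706, 0.708, 0.0]
force: [0.6, -0.2, -0.3]
grip_width: 0.35
grip_force: 0.0
```

Run:
```python
from h import *
s=sense();p=capture("wrist");q=capture("scene")
print(s["eef_pos"],s["force"])
a=cv2.resize(q["pixels"][225:345,150:350],(800,480),interpolation=cv2.INTER_CUBIC)
cv2.imwrite("pics/s2.png",a)
```

```text
[ 571.9852654  -215.48770166   34.35359224] [ 0.62324219 -0.15959613 -0.27716609]
```

View pics/s2.png

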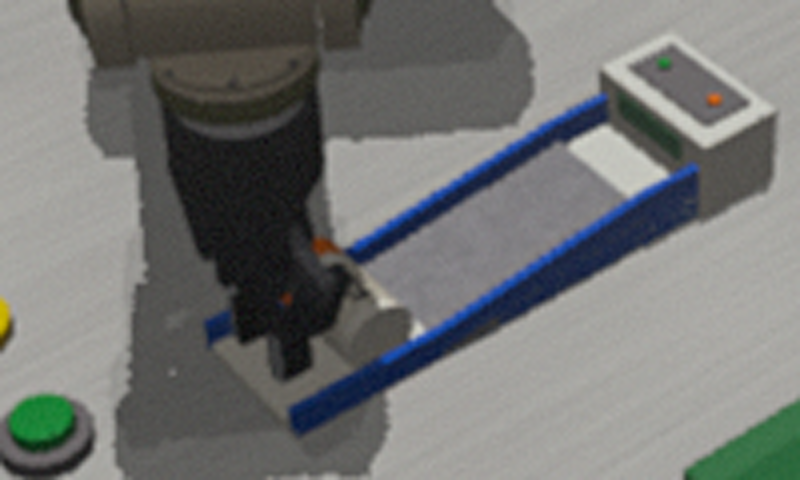

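The scene view shows both fingers low inside the channel, just behind the jar. Now I'm pushing slowly.

Request:
drive_tool(
  commands="0 0.03 0 0 0 0 35;0 0.035 0 0 0 0 35;0 0.035 0 0 0 0 35;0 0.035 0 0 0 0 35;0 0.035 0 0 0 0 35;0 0.035 0 0 0 0 35;0 0.035 0 0 0 0 35;0 0.035 0 0 0 0 35;0 0.035 0 0 0 0 35;0 0.035 0 0 0 0 35;0 0.035 0 0 0 0 35;0 0.035 0 0 0 0 35;0 0.035 0 0 0 0 35;0 0.035 0 0 0 0 35;0 0.035 0 0 0 0 35;0 0.035 0 0 0 0 35;0 0.035 0 0 0 0 35;0 0.035 0 0 0 0 35;0 0.035 0 0 0 0 35;0 0.035 0 0 0 0 35",
)

```text
time_s: 5.75
eef_pos: [571.5, -145.8, 33.3]
ee_rot: [0.0, 0.707, 0.708, -0.0]
force: [0.1, -1.8, 1.0]
grip_width: 0.35
grip_force: 0.6
```

Run:
```python
from h import *
s=sense();p=capture("wrist");T=np.array(p["tool_from_camera"])
cv2.imwrite("pics/w2.png",p["pixels"])
print(s["eef_pos"],s["force"])
```

```text
[ 571.53582623 -145.75141547   33.32443716] [ 0.07834914 -1.78578021  0.99373928]
```

View pics/w2.png

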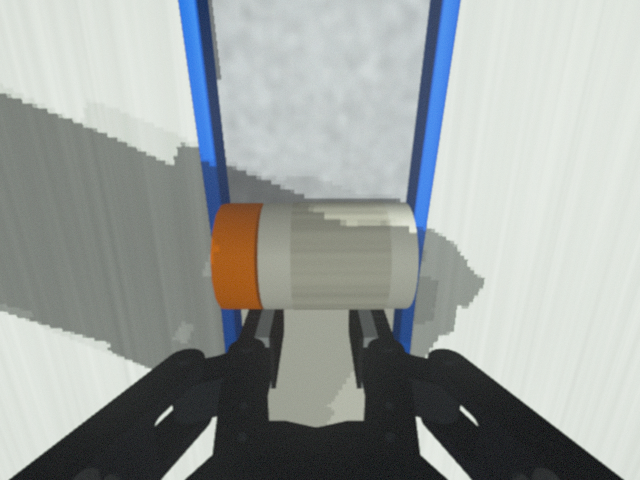

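The jar is square and both fingertips touch it (row 310). On up the ramp.

Request:
drive_tool(
  commands="0 0.035 0.004 0 0 0 35;0 0.035 0.004 0 0 0 35;0 0.035 0.004 0 0 0 35;0 0.035 0.004 0 0 0 35;0 0.035 0.004 0 0 0 35;0 0.035 0.004 0 0 0 35;0 0.035 0.004 0 0 0 35;0 0.035 0.004 0 0 0 35;0 0.035 0.004 0 0 0 35;0 0.035 0.004 0 0 0 35;0 0.035 0.004 0 0 0 35;0 0.035 0.004 0 0 0 35;0 0.035 0.004 0 0 0 35;0 0.035 0.004 0 0 0 35;0 0.035 0.004 0 0 0 35;0 0.035 0.004 0 0 0 35;0 0.035 0.004 0 0 0 35;0 0.035 0.004 0 0 0 35;0 0.035 0.004 0 0 0 35;0 0.035 0.004 0 0 0 35",
)

```text
time_s: 7.47
eef_pos: [571.5, -75.7, 41.3]
ee_rot: [0.0, 0.707, 0.708, 0.0]
force: [0.2, -1.9, 1.6]
grip_width: 0.35
grip_force: 0.7
```

Request:
drive_tool(
  commands="0 0.035 0.005 0 0 0 35;0 0.035 0.005 0 0 0 35;0 0.035 0.005 0 0 0 35;0 0.035 0.005 0 0 0 35;0 0.035 0.005 0 0 0 35;0 0.035 0.005 0 0 0 35;0 0.035 0.005 0 0 0 35;0 0.035 0.005 0 0 0 35;0 0.035 0.005 0 0 0 35;0 0.035 0.005 0 0 0 35;0 0.03 0.005 0 0 0 35;0 0.03 0.005 0 0 0 35;0 0.025 0.005 0 0 0 35;0 0 0 0 0 0 35",
)

```text
time_s: 8.63
eef_pos: [571.5, -31.9, 47.8]
ee_rot: [-0.0, 0.706, 0.708, 0.0]
force: [1.1, -0.2, -1.1]
grip_width: 0.348
grip_force: 0.1
```

Run:
```python
from h import *
s=sense();p=capture("wrist")
cv2.imwrite("pics/w3.png",p["pixels"])
print(s["eef_pos"],s["force"])
```

```text
[571.45753785 -31.9354127   47.78761266] [ 1.05095794 -0.24472246 -1.13272662]
```

View pics/w3.png

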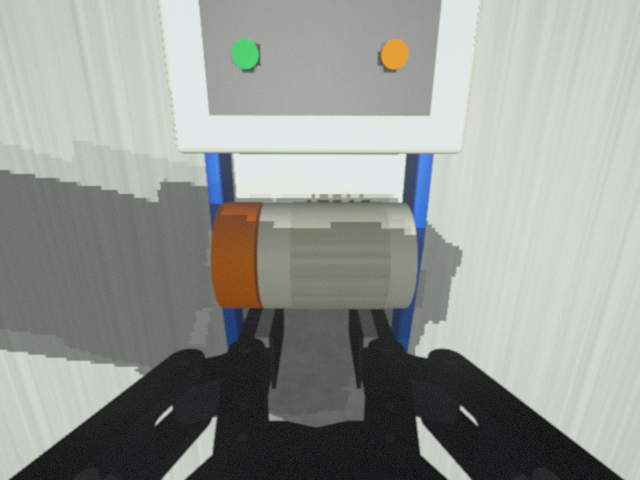

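The jar is still square and in contact, near the ramp's top edge. I'm pushing the last bit slowly.

Request:
drive_tool(
  commands="0 0.025 0.003 0 0 0 35;0 0.025 0.003 0 0 0 35;0 0.025 0.002 0 0 0 35;0 0.025 0.002 0 0 0 35;0 0.025 0 0 0 0 35;0 0.025 0 0 0 0 35;0 0.02 0 0 0 0 35;0 0 0 0 0 0 35;0 0 0 0 0 0 35",
)

```text
time_s: 9.43
eef_pos: [571.5, -15.5, 48.8]
ee_rot: [0.0, 0.707, 0.708, -0.0]
force: [-1.0, 0.1, 0.6]
grip_width: 0.351
grip_force: 0.0
```

Run:
```python
from h import *
s=sense();p=capture("wrist")
cv2.imwrite("pics/w4.png",p["pixels"])
print(s["eef_pos"],s["force"])
```

```text
[571.5367675  -15.47559863  48.78587301] [-0.95568863  0.05523551  0.58872273]
```

View pics/w4.png

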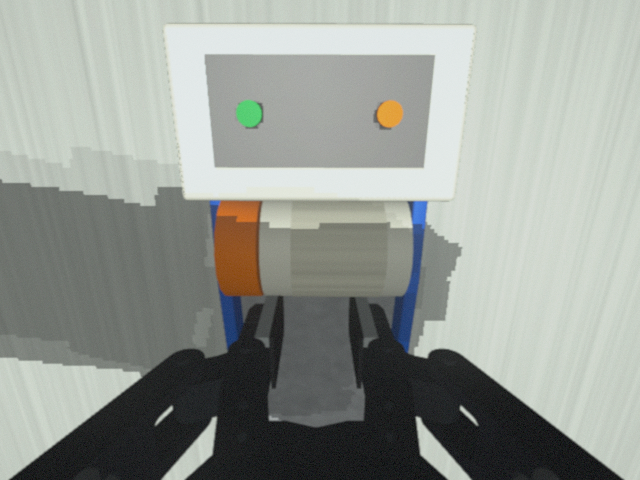

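Request:
drive_tool(
  commands="0 0.01 0 0 0 0 35;0 0.01 0 0 0 0 35;0 0.01 0 0 0 0 35;0 0 0 0 0 0 35",
)

```text
time_s: 9.82
eef_pos: [571.6, -12.8, 48.8]
ee_rot: [0.0, 0.707, 0.708, -0.0]
force: [-0.2, -2.8, -0.7]
grip_width: 0.347
grip_force: 1.2
```

Request:
drive_tool(
  commands="0 -0.05 0 0 0 0 35;0 -0.1 0 0 0 0 35;0 -0.1 0.1 0 0 0 35;0 0 0.25 0 0 0 35;0 0 0.25 0 0 0 35;0 0 0.25 0 0 0 35;0 0 0.1 0 0 0 0;-0.035 -0.29 0 0 0 0 0;-0.035 -0.29 0 0 0 0 0;-0.035 -0.29 0 0 0 0 0;-0.035 -0.29 0 0 0 0 0;-0.035 -0.29 0 0 0 0 0;-0.035 -0.29 0 0 0 0 0;-0.035 -0.29 0 0 0 0 0;-0.035 -0.29 0 0 0 0 0;-0.035 -0.29 0 0 0 0 0;-0.035 -0.29 0 0 0 0 0;0 0 0 0 0 0 0;0 0 0 0 0 0 0",
)

```text
time_s: 11.4
eef_pos: [535.7, -329.0, 143.3]
ee_rot: [-0.0, 0.708, 0.707, 0.0]
force: [0.0, 0.7, -0.4]
grip_width: 0.0
grip_force: 0.0
```

Run:
```python
from h import *
s=sense();p=capture("wrist");t=capture("top");c=capture("scene")
print(s["eef_pos"],s["force"],s["grip_width"])
T=np.array(p["tool_from_camera"]);M=rot(s["ee_rot"]);p["position"]=s["eef_pos"]+M@T[:3,3];p["attitude"]=M@T[:3,:3]
h=cv2.cvtColor(p["pixels"],cv2.COLOR_BGR2HSV);m=cv2.inRange(h,(45,120,50),(85,255,255))
k,l,st,cc=cv2.connectedComponentsWithStats(m)
for i in range(1,k):
    if st[i,4]>50: print(cc[i],st[i],ray(p,*cc[i],20))
print("tip px",proj(p,s["eef_pos"]+M@np.array([0,0,17])))
A=cv2.resize(t["pixels"][190:290,260:420],(800,500))[:, :]
B=p["pixels"]
cv2.imwrite("pics/m5.png",np.hstack([cv2.resize(t["pixels"][200:290,280:400],(400,300)),cv2.resize(B,(400,300))]))
```

```text
[ 535.65988324 -329.01078522  143.30740566] [ 0.03977578  0.71257271 -0.37374068] 3.8123701977939956e-05
[317.56534091 238.57528409] [ 297  217   43   43 1408] [ 536.39092997 -330.2078401    20.        ]
[361.48423423 332.62837838] [351 320  23  27 444] [ 572.49700208 -411.85752103   20.        ]
[  9.62057878 469.69453376] [  0 462  23  18 311] [ 240.78637555 -564.17530292   20.        ]
tip px [[317.22218617 310.67875759]]
```

View pics/m5.png

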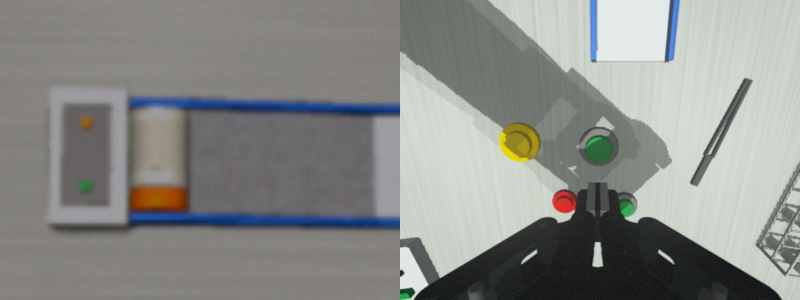

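The jar sits against the stop (top view, left half). The large green button at (536,-330) is directly under the shut fingertips. Descending.

Request:
drive_tool(
  commands="0.01 -0.01 -0.2 0 0 0 0;0 0 -0.2 0 0 0 0;0 0 -0.2 0 0 0 0;0 0 -0.15 0 0 0 0;0 0 -0.05 0 0 0 0;0 0 -0.04 0 0 0 0;0 0 -0.03 0 0 0 0;0 0 -0.03 0 0 0 0;0 0 -0.03 0 0 0 0;0 0 0 0 0 0 0",
)

```text
time_s: 12.38
eef_pos: [537.5, -328.5, 50.8]
ee_rot: [0.0, 0.707, 0.708, -0.0]
force: [-0.4, 0.3, 0.2]
grip_width: 0.0
grip_force: 0.0
```

Request:
drive_tool(
  commands="0 -0.01 -0.02 0 0 0 0;0 0 -0.02 0 0 0 0;0 0 -0.02 0 0 0 0;0 0 -0.02 0 0 0 0;0 0 0 0 0 0 0",
)

```text
time_s: 12.8
eef_pos: [537.4, -329.4, 42.3]
ee_rot: [-0.0, 0.707, 0.708, -0.0]
force: [-0.0, -0.2, 0.0]
grip_width: -0.002
grip_force: 0.0
```

Request:
drive_tool(
  commands="0 0 -0.02 0 0 0 0;0 0 -0.02 0 0 0 0;0 0 0 0 0 0 0",
)

```text
time_s: 13.05
eef_pos: [537.5, -329.6, 38.5]
ee_rot: [0.0, 0.707, 0.708, -0.0]
force: [0.5, -0.5, 1.8]
grip_width: 0.002
grip_force: 0.6
```

Request:
drive_tool(
  commands="0 0 -0.02 0 0 0 0;0 0 -0.01 0 0 0 0;0 0 0 0 0 0 0",
)

```text
time_s: 13.3
eef_pos: [537.6, -329.6, 35.8]
ee_rot: [0.0, 0.707, 0.708, 0.0]
force: [-0.3, 0.4, 2.7]
grip_width: -0.005
grip_force: 1.3
```

Request:
drive_tool(
  commands="0 0 -0.02 0 0 0 0;0 0 -0.015 0 0 0 0;0 0 0 0 0 0 0;0 0 0 0 0 0 0",
)

```text
time_s: 13.63
eef_pos: [537.7, -329.7, 33.0]
ee_rot: [0.0, 0.707, 0.708, -0.0]
force: [-1.1, 2.1, 8.0]
grip_width: -0.0
grip_force: 4.1
```

The force is 8 N, above the spring's 4 N at full travel, so the button is bottomed out. Letting go and backing away.

Request:
drive_tool(
  commands="0 0 0 0 0 0 0;0 0 0.05 0 0 0 0;0 0 0.1 0 0 0 0;0 0 0.25 0 0 0 0;0 0 0.25 0 0 0 0;0 0 0.25 0 0 0 0;0 0 0.25 0 0 0 0;0 0 0 0 0 0 0;0 0 0 0 0 0 0;0 0 0 0 0 0 0;0 0 0 0 0 0 0",
)

```text
time_s: 14.55
eef_pos: [537.0, -329.1, 146.0]
ee_rot: [-0.001, 0.707, 0.708, -0.0]
force: [-0.1, 0.0, 0.0]
grip_width: -0.003
grip_force: 0.0
```

Run:
```python
from h import *
print(boxes_of(capture("top"),"jar"))
print(finish_job())
```

```text
[{'position': [328.5, 243.7], 'confidence': 0.97}]
the job is handed in; nothing more can be done
None
```

I pushed the jar up the ramp into the cradle against the stop, pressed the larger green button to its bottom (8 N on the fingertips) and let go, then handed the job in at about 15 s; no verdict was returned.

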